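Move a push-fit breather tube to another outlet

TASK

The dry-air supply is shut off. Take the breather tube out of the outlet with the red release ring: press the ring fully down and keep it pressed as you draw the tube up, never tearing the tube against the locked fitting or crushing the ring. Then push the tube firmly but gently into the empty outlet with the blue ring until it is fully home and locked, and let go; leave the slide box, the oil bottle and the dish where they are.

Things in the scene. Friction and masses are not known exactly. Their poses are not given: they have to be found in the camera images.
- port_red: Fixed aluminium outlet block 60 x 56 x 29 mm under an upright push-fit fitting: grey nut 31 mm across, red release ring on top. Holds the tube at the start. Origin: centre of the block's underside, on the fitting's axis; z up, y along the header pipe. The tube's end stop is at z = 33 mm, the hole 17 mm wide. Two outlets and a gauge block stand 100 mm apart along the pipe, in any order.
- port_blue: The same outlet block and fitting with a blue release ring, empty, open upwards. Same origin, axes and sizes. The rings do not stand equally high: the top of either lies somewhere between 67 and 75 mm above the block's underside, so feel for it. A ring bears 30 N at most.
- ring_blue (a joint): Travel of the blue release ring (the red one is alike): flange 26 mm across, 4 mm thick; 0 up, 0.004 m fully down on its stop. Spring 1.5 N up, 5.5 N down, back up within 0.5 s. The teeth hold a tube unless its ring is nearly fully down; once the tube has risen 1 mm they cannot catch again. A tube pushed in drags the ring down; it pops up to 0 when the tube locks.
- tube_grip (a point): Breather tube, rigid, round, 16 mm across, 78 mm long, about 40 g: white foot, black depth mark, cream filter, orange cap. Axis z up. This point is on its axis 58 mm above its foot and 20 mm below its top. When home, about 40 mm stand out above the ring, the black mark near its top. It must not be pulled against a fitting with over 45 N or pushed with over 60 N.
- tube_foot (a point): Centre of the tube's lower end face. The end tapers from 10.4 mm to 16 mm over 7 mm; a groove for the teeth runs round it 17 to 23 mm up. Pushing past the teeth takes about 10 to 15 N, then it drops home onto its stop. Home: 33 mm above the underside of the outlet block, on its axis.
- slide_box: Bystander: closed slide box 84 x 99 x 35 mm, blue with a white lid, on the robot's side of the outlets. Origin: centre of its underside.
- oil_bottle: Bystander: amber oil bottle 28 mm across, 62 mm high, beyond the outlets. Origin: centre of its underside.
- dish: Bystander: covered round culture dish 90 mm across, 16 mm high, beyond the outlets. Origin: centre of its underside.
Mind the look-alikes: they are no part of the job. What is shaped like the part that bears tube_grip but purple is not meant. Leave any purple look-alike of the port_red alone.

How it is judged:
By the outcome, as a careful person would: the job done as asked, in the order asked, and still so for the second after the job is handed in, with the robot touching nothing.
It also fails if it takes over 48 s, if anything falls off the work surface, if the arm or the gripper's body presses on something with over 40 N, if the wrist force passes 120 N, or if a joint passes its speed limit or range.

ROBOT

A 6-joint arm with a two-finger parallel gripper is mounted at the origin on the work surface. World frame = base frame: x ahead of the robot, y to its left, z up, the work surface at z = 0. Lengths are in mm, angles in rad, forces in N, time in s.
With the tool pointing down it reaches from about 350 to 775 mm from the base axis. Payload 7.3 kg.
Tool frame: the origin (TCP) lies at the very end of the fingers, on their centre line; the grasp point (between the pads) lies 19 mm behind it (bot.tcp_to_grasp is the distance from the TCP to the grasp point, in mm); z points along the fingers, y is the direction in which the jaws open and shut (so a half turn about z gives the same grasp; the last joint's range is limited). The gripper opens to 92 mm and grips with 3 to 60 N. Pads are 19 mm wide; open, the fingers measure 130 mm over their backs; the gripper's body (75 mm by 190 mm) begins 47 mm behind the grasp point.
Start: joints at [1.074, 0.342, 1.524, -0, 1.275, -0.146], TCP at [180.404, 493.054, 198.141] pointing down, gripper open.
Joint ranges: [-2.53, 2.53], [-0.77, 2.02], [0.04, 2.7], [-1, 4.14], [0.28, 2.66], [-3.11, 3.11]. Speed limits (rad/s): [2.57, 2.57, 3.14, 3.14, 3.14, 3.14].

INTERFACE

Orientations are given as [roll, pitch, yaw] about the fixed x, y, z axes, in that order (R = Rz(yaw) Ry(pitch) Rx(roll)).
In Python, from plant import bot gives the robot as it stands. The module is installed in compiled form; this text tells all that it offers.
- The arm moves only by the tool carry_out, never from a script. Its argument "motion" is a list of rows, each a list of 5 numbers: the closure, from 0 (fully open) to 1 (shut), then the shift along the tool's x, y, z in mm, then the turn about the tool's z in degrees. In form: [[claw, dx, dy, dz, spin], ...]. A call has 1 to 10 rows; each row is the pose to reach, as a shift and turn from the pose measured when the call began, along the tool's axes at that moment; what a row does not reach only later rows make up. A row lasts 1/8 s, in which the tool goes at most 62.5 mm and 10.7 degrees, less where a joint would pass 70% of its speed; a pose out of reach is approached as far as the arm can. A call with a gripper value outside its range is refused whole. The fingers move at their own pace and stop on an object; the grip force is fixed at half the most. Time passes only in rows, so rows that repeat a pose let the fingers close. It gives the time, the measured TCP pose, the force and the opening at its end, in the units of the state.
- bot.get_obs(): the state, without advancing time (a new reading comes with each control period).
- bot.capture(name): name is "scene" or "top" or "wrist"; returns a dict with "color" (420x560x3 uint8, red, green, blue), "depth" (420x560 float32, mm along the optical axis (not along the pixel's ray), 0 where there is no reading), "K" (3x3 intrinsics, pixels), "camera_from_world" (4x4, takes a point from world to camera coordinates). Camera axes: x right, y down, z forward; pixel columns grow to the right and rows downward; lengths in mm; the calibration is good to about 2 mm. A picture is of the moment at which its call begins.
- bot.close_job(): hands the job in, once; it reports no verdict.
The state is a dict: "time": time; "joint_positions": joint angles; "dq": joint speeds; "tau": joint torques, N m; "tool_pos": TCP position; "tcp_rot": TCP orientation; "contact_force": force on the tool from outside, world axes, zero at the start; "moment": the same for the moment, N m; "grip_width": finger opening in mm.
Only numpy, scipy, OpenCV 4.12 (cv2) and the standard library are available. Lean on these libraries where they do the work, as an engineer would, in place of code of your own. Each camera call takes 0.05 s, during which the arm holds its last target.

## Working session

There is one attempt and no reset: what is moved stays moved. The work goes in short steps, Python scripts to look and compute and a tool call to move; the robot and the scene stay as the last step left them, time stands still between calls to the robot, and variables do not carry over. Pictures are saved under pics/ and viewed, and the job is handed in when it is done.

Besides the shell and the picture viewer there is one more tool, called by a JSON object that holds its "api" and its "payload". carry_out: Moves the arm, as the interface text tells. Its arguments: {"type":"object","properties":{"motion":{"type":"array","items":{"type":"array","items":{"type":"number"}}}},"required":["motion"]}

```bash
mkdir -p pics; cat > h.py <<'E'
import numpy as np,cv2
from plant import bot
def cap(n,f):
    c=bot.capture(n); cv2.imwrite('pics/'+f+'.png',c['color'][:,:,::-1]); np.savez('pics/'+f+'.npz',**c); return c
def ray(c,u,v,z):
    K=np.array(c['K']);T=np.array(c['camera_from_world']);R=T[:3,:3];o=-R.T@T[:3,3]
    d=R.T@np.linalg.solve(K,[u,v,1.]);return o+d*(z-o[2])/d[2]
def cloud(c):
    K=np.array(c['K']);T=np.array(c['camera_from_world']);d=c['depth']
    v,u=np.mgrid[:d.shape[0],:d.shape[1]]
    P=np.stack([u,v,np.ones_like(u)],-1)@np.linalg.inv(K).T*d[...,None]
    return (P-T[:3,3])@T[:3,:3]
E
python3 - <<'E'
from h import *
print(bot.get_obs())
for n in ['scene','top','wrist']:
    c=cap(n,n+'0');print(n,c['camera_from_world'])
E
```

```text
{'time': 0.0, 'joint_positions': array([ 1.07399479e+00,  3.42727958e-01,  1.52503483e+00, -3.08286549e-05,
        1.27540896e+00, -1.46006922e-01]), 'dq': array([-0.00035301, -0.00159778, -0.00109533, -0.00067045,  0.00063641,
       -0.00121498]), 'tau': array([ 1.24086666e-03, -4.31243598e+01, -2.44222087e+01,  7.16754911e-02,
        5.60031622e-02, -1.50385613e-04]), 'tool_pos': array([180.181231  , 492.61686227, 197.43607623]), 'tcp_rot': array([-3.14002608e+00, -2.00574030e-04,  2.79080688e+00]), 'contact_force': array([ 0.11245226, -0.27823485, -0.29869233]), 'moment': array([-0.0325348 ,  0.00913722, -0.00580429]), 'grip_width': 91.64813174289269}
scene [[-2.06375203e-01  9.78345181e-01 -1.58108314e-02  1.16696529e+02]
 [ 5.77744025e-01  1.08798119e-01 -8.08934367e-01 -2.38784395e+02]
 [-7.89696851e-01 -1.76078607e-01 -5.87686317e-01  1.24065914e+03]
 [ 0.00000000e+00  0.00000000e+00  0.00000000e+00  1.00000000e+00]]
top [[ 7.92230496e-03 -9.99943864e-01 -7.03598427e-03 -1.65133327e+00]
 [-9.91107135e-01 -6.91725460e-03 -1.32886409e-01  5.69702280e+02]
 [ 1.32830279e-01  8.02618086e-03 -9.91106300e-01  9.23936136e+02]
 [ 0.00000000e+00  0.00000000e+00  0.00000000e+00  1.00000000e+00]]
wrist [[ 3.43336829e-01  9.39210425e-01 -1.89724612e-03 -5.24819570e+02]
 [ 9.08174604e-01 -3.31475035e-01  2.55623141e-01 -3.28673582e+01]
 [ 2.39455029e-01 -8.94878693e-02 -9.66774643e-01  3.90200843e+02]
 [ 0.00000000e+00  0.00000000e+00  0.00000000e+00  1.00000000e+00]]
```

View pics/scene0.png

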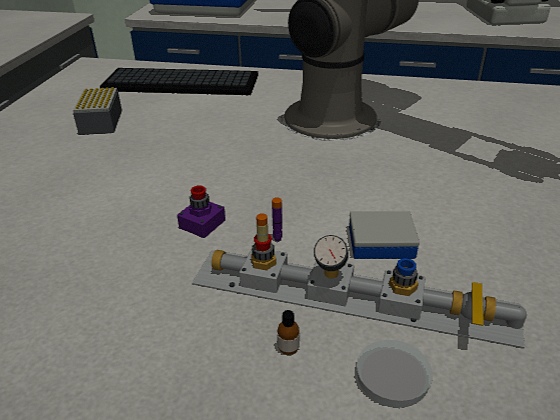

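View pics/top0.png

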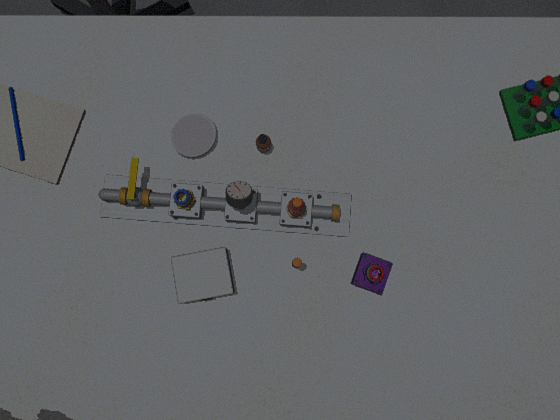

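View pics/wrist0.png

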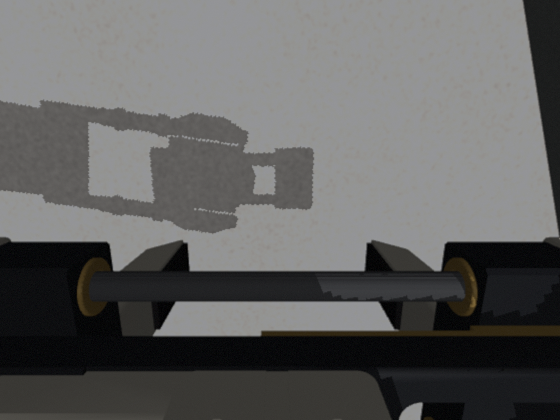

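The scene view shows the red outlet with the tube at (262,240), the gauge at (330,265), the empty blue outlet at (404,275) and a purple tube decoy at (277,218). The top view shows the tube cap at (297,203) and the blue ring at (185,198). Next I measure them.

```bash
cat > m.py <<'E'
from h import *
for n in ['top0','scene0']:
    c=dict(np.load(f'pics/{n}.npz'));hsv=cv2.cvtColor(c['color'],cv2.COLOR_RGB2HSV);P=cloud(c);H,S,V=[hsv[...,i].astype(int) for i in range(3)]
    print(n,c['K'][0,0])
    masks={'orange':(H>7)&(H<17)&(S>150)&(V>70),'red':((H<5)|(H>174))&(S>150)&(V>60),'blue':(H>100)&(H<125)&(S>130)&(V>50),'purple':(H>128)&(H<155)&(S>90),'yellow':(H>=17)&(H<32)&(S>130)}
    for k,m in masks.items():
        nn,l,st,ce=cv2.connectedComponentsWithStats(m.astype(np.uint8),connectivity=8)
        for i in range(1,nn):
            if st[i,4]>12:
                p=P[(l==i)&(c['depth']>0)]; 
                if len(p)==0: continue
                w=p[:,2]>p[:,2].max()-5
                print(k,st[i],ce[i].round(1),'med',np.median(p,0).round(1),'zmax',np.percentile(p[:,2],[95,100]).round(1),'topctr',((p[w].min(0)+p[w].max(0))/2).round(1),'n',w.sum())
c=dict(np.load('pics/top0.npz'));P=cloud(c)
g=P[175:212,222:258];print('gauge zmax',g[...,2].max(), g[...,2].ravel()[g[...,2].argmax()])
img=c['color'];
cv2.imwrite('pics/tz.png',cv2.resize(img[150:310,90:400,::-1],None,fx=2.5,fy=2.5,interpolation=cv2.INTER_CUBIC))
c=dict(np.load('pics/scene0.npz'));cv2.imwrite('pics/sz.png',cv2.resize(c['color'][180:350,180:440,::-1],None,fx=3,fy=3,interpolation=cv2.INTER_CUBIC))
E
python3 m.py
```

```text
top0 540.5247226828992
orange [292 198  10   9  62] [297.  201.8] med [570.3 -25.  114.6] zmax [116.6 117.9] topctr [570.2 -25.  115.4] n 52
orange [293 258   8   9  55] [296.6 262. ] med [473.6 -26.1  77.5] zmax [80.  81.1] topctr [473.6 -25.4  78.6] n 43
red [543  76  11   9  73] [548.  80.] med [ 796.6 -467.2   73.8] zmax [76.3 77.2] topctr [ 796.1 -467.3   74.8] n 64
red [531  95  10  11  79] [535.7  99.9] med [ 760.2 -444.9   73.6] zmax [76.5 78.2] topctr [ 759.  -443.    75.7] n 48
red [290 200   9  13  33] [292.5 207.2] med [565.4 -17.2  77.5] zmax [80.3 80.9] topctr [568.7 -20.7  78.5] n 26
red [369 266  15  15  87] [376.3 272.7] med [ 456.4 -161.4   70.1] zmax [72.6 73.9] topctr [ 456.4 -159.8   71.4] n 70
blue [526  80  10  10  80] [530.6  84.3] med [ 788.5 -436.4   74.1] zmax [77.1 78.7] topctr [ 788.1 -435.5   76.2] n 46
blue [  9  87  15  74 260] [ 15.9 123.9] med [728.9 498.2  14.3] zmax [17.5 18.7] topctr [729.7 499.2  16.2] n 169
blue [554 107   6  10  52] [556.8 111.5] med [ 739.2 -479.6   74. ] zmax [75.9 77.1] topctr [ 738.9 -478.8   74.7] n 45
blue [174 190  15  1
[... 2503 characters left out ...]
259.3] med [575.4 -92.   31.1] zmax [36.3 37.6] topctr [566.5 -91.9  35.2] n 71
yellow [251 254  25  16 231] [263.3 262.7] med [583.3 -17.9  42.6] zmax [46.  51.4] topctr [579.9 -11.5  48.9] n 9
yellow [325 270  13   8  86] [330.9 273.5] med [586.3  78.9  40.7] zmax [47.3 60.2] topctr [599.2  86.5  60.2] n 1
yellow [389 276  29  20 281] [402.3 287.4] med [597.8 175.8  42.9] zmax [46.2 55.3] topctr [594.6 177.3  52.9] n 6
yellow [472 282  24  44 684] [481.2 305.5] med [608.8 270.9  54.3] zmax [56.4 57.5] topctr [620.2 267.8  55. ] n 448
yellow [450 291  13  24 226] [456.4 302.5] med [600.7 248.3  31.9] zmax [37.9 38.8] topctr [593.3 249.2  36.3] n 89
gauge zmax 991.41299613642 991.41299613642
```

```bash
sleep 1
```

```text
(no output)
```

View pics/sz.png

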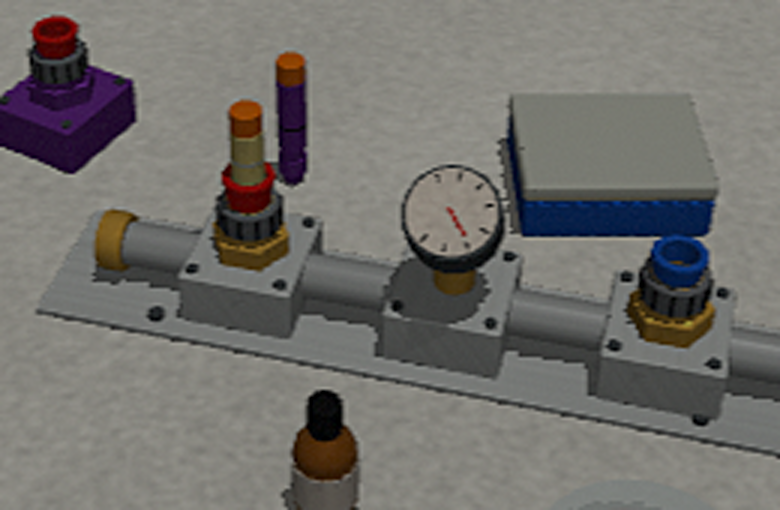

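```bash
python3 - <<'E'
from h import *
for n,r in [('top0',(175,212,222,258)),('scene0',(228,285,310,352))]:
    c=dict(np.load(f'pics/{n}.npz'));P=cloud(c);g=P[r[0]:r[1],r[2]:r[3]][c['depth'][r[0]:r[1],r[2]:r[3]]>0]
    print('gauge',np.percentile(g[:,2],[50,95,99,100]).round())
    for k,z in [('plate',0)]:
        pass
# plate height
c=dict(np.load('pics/top0.npz'));P=cloud(c)
for u,v in [(325,195),(330,228),(265,220),(115,210)]: print(P[v-1:v+2,u-1:u+2].reshape(-1,3).mean(0).round(1))
# table
print(P[330:350,300:320].reshape(-1,3).mean(0).round(1))
# hull silhouettes via rays: tube top in top view
for n,u,v,z in [('top0',297.,201.8,113),('scene0',261.5,216,115)]:
    c=dict(np.load(f'pics/{n}.npz'));print(n,ray(c,u,v,z).round(1))
o=bot.get_obs();print(o['tool_pos'],np.degrees(o['tcp_rot']))
E
```

```text
gauge [ 34.  97. 100. 103.]
gauge [ 34.  97. 100. 103.]
[599.9 -79.2   3.6]
[538.7 -88.2   3. ]
[552.7  31.3   2.8]
[569.3 308.9   2.5]
[338.3 -50.9   1.7]
top0 [570.8 -25.  113. ]
scene0 [570.1 -21.8 115. ]
[180.24668114 492.74587233 197.60610328] [-1.79935826e+02 -9.32765183e-03  1.59901735e+02]
```

View pics/tz.png

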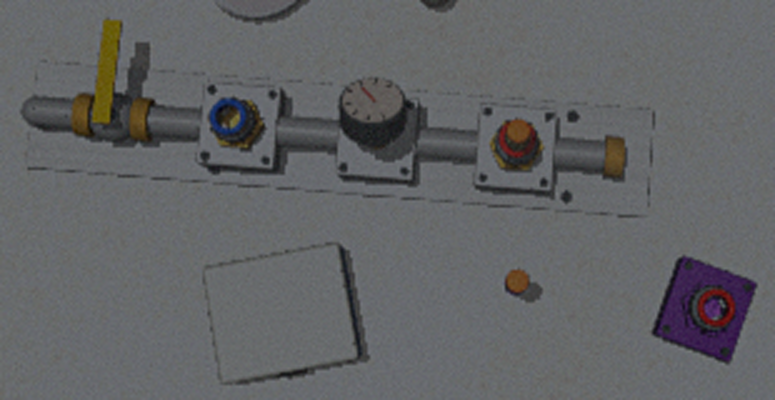

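The tube is at about (570.5, -23.3) with its top at z≈115, the blue ring is at about (585.5, 176), and the gauge top is at 103. I'll travel at z≈198.

{"api": "carry_out", "payload": {"motion": [[0.3,-30,-19,0,-2],[0.4,-70,-45,0,-4],[0.5,-118,-76,0,-8],[0.55,-166,-107,0,-12],[0.6,-214,-138,0,-16],[0.6,-262,-169,0,-16],[0.6,-310,-200,0,-16],[0.6,-358,-230,0,-16],[0.6,-400,-258,0,-16],[0.6,-440,-284,0,-16]]}}

```text
time: 1.4
tool_pos: [496.6, 73.2, 197.7]
tcp_rot: [-3.141, -0.001, 3.069]
contact_force: [1.0, -0.3, 0.5]
grip_width: 36.9
```

```bash
cat > go.py <<'E'
import sys
from h import *
from scipy.spatial.transform import Rotation as R
def go(x,y,z):
    o=bot.get_obs();r=R.from_euler('xyz',o['tcp_rot']).as_matrix()
    print('t',round(o['time'],2),'tcp',o['tool_pos'].round(2),'rpy',np.degrees(o['tcp_rot']).round(2),'F',o['contact_force'].round(2),'M',o['moment'].round(2),'w',round(o['grip_width'],2))
    print('shift',(r.T@(np.array([x,y,z])-o['tool_pos'])).round(2), 'axes x',r[:,0].round(3),'y',r[:,1].round(3))
if __name__=='__main__': go(*map(float,sys.argv[1:4]))
E
python3 go.py 570.5 -23.3 150
```

```text
t 1.4 tcp [496.58  73.18 197.66] rpy [-1.7995e+02 -5.0000e-02  1.7586e+02] F [ 0.98 -0.33  0.5 ] M [ 0.05  0.03 -0.04] w 36.85
shift [-80.73 -90.86  47.67] axes x [-0.997  0.072  0.001] y [ 0.072  0.997 -0.001]
```

{"api": "carry_out", "payload": {"motion": [[0.6,-20,-23,5,0],[0.6,-50,-57,10,0],[0.6,-72,-81,20,0],[0.6,-80.7,-90.8,25,0],[0.6,-80.7,-90.8,25,0],[0.6,-80.7,-90.8,25,0]]}}

```text
time: 2.15
tool_pos: [570.0, -22.2, 173.0]
tcp_rot: [-3.141, -0.001, 3.07]
contact_force: [0.5, 0.3, -0.2]
grip_width: 36.5
```

```bash
python3 - <<'E'
from h import *
import go
go.go(570.5,-23.3,150)
for n in ['wrist','scene','top']: cap(n,n+'1')
E
```

```text
t 2.15 tcp [569.99 -22.19 173.04] rpy [-1.7997e+02 -5.0000e-02  1.7591e+02] F [ 0.49  0.33 -0.24] M [ 0.05  0.03 -0.09] w 36.53
shift [-0.61 -1.05 23.04] axes x [-0.997  0.071  0.001] y [ 0.071  0.997 -0.001]
```

View pics/wrist1.png

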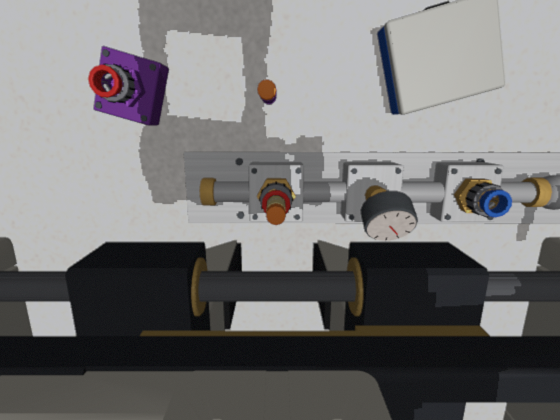

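View pics/scene1.png

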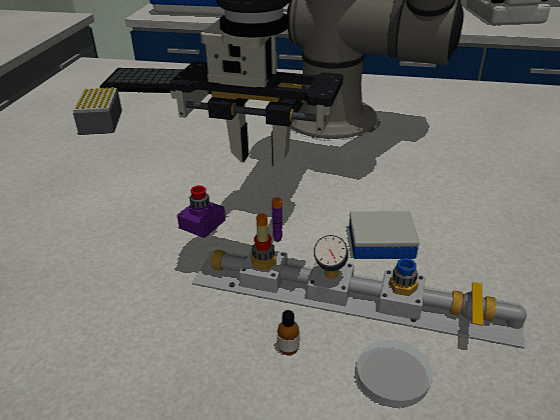

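The wrist view shows the cap at (276,213), midway between the fingertips (240 and 315). The red ring is at (276,201) and the blue ring at (496,203).

```bash
sed 's/\[.top0.,.scene0.\]/["wrist1","top1","scene1"]/; /^c=dict/,$d' m.py > m1.py; python3 m1.py | grep -E "^(wrist|top|scene|orange|red|blue)" | grep -v "st\b" | cut -c1-200
```

```text
wrist1 326.89776733689473
orange [258  80  18  20 275] [266.5  89.6] med [475.2 -23.5  78.4] zmax [79.6 80.7] topctr [475.  -23.5  78.3] n 268
orange [266 204  20  21 319] [275.6 213.4] med [569.8 -22.8 115.2] zmax [116.4 117.7] topctr [570.8 -23.1 115.2] n 280
red [ 89  65  33  32 602] [103.9  80.7] med [ 457.2 -160.3   70.7] zmax [72.6 74. ] topctr [ 458.  -157.7   71.5] n 410
red [262 190  28  23 216] [275.8 199. ] med [565.8 -21.8  77.8] zmax [79.1 80. ] topctr [569.1 -23.1  77.7] n 212
blue [378  28  20  86 561] [387.4  71. ] med [459.9  94.2  16.7] zmax [23.2 24.8] topctr [461.5  94.8  22.4] n 178
blue [480 190  32  27 556] [495.8 202.7] med [586.  177.9  73.4] zmax [75.2 76.2] topctr [585.4 175.6  73.8] n 391
top1 540.5247226828992
orange [293 258   8   9  53] [296.4 262. ] med [473.6 -24.5  77.5] zmax [80.  82.1] topctr [472.7 -25.4  79.6] n 33
red [543  76  11  10  73] [547.8  80.1] med [ 796.6 -467.    73.9] zmax [76.3 77.2] topctr [ 796.6 -467.4   74.7] n 58
red [531  95  10  11  80] [535.5 100.2] med [ 759.6 -443.2   73.8] zmax [76.5 77.9] topctr [ 758.6 -443.5   75.4] n 
[... 968 characters left out ...]
e [280 323  18  14 158] [288.6 329.8] med [699.6  41.4  41.4] zmax [44.4 45.6] topctr [696.1  39.5  43.1] n 103
red [191 186  15  13 154] [197.9 191.7] med [ 462.3 -157.    68.7] zmax [71.9 73.2] topctr [ 458.3 -156.5   70.7] n 81
red [254 235  18  16 144] [262.4 243.9] med [579.1 -19.6  74.1] zmax [78.4 79.1] topctr [573.9 -21.6  76.6] n 72
blue [150   0  70   7 315] [186.9   2. ] med [-767.1 -617.    48.4] zmax [56.9 60.5] topctr [-766.5 -582.3   58. ] n 28
blue [276  39  13   2  13] [282.   39.1] med [-718.7 -260.9  -52.3] zmax [-49.5 -48.7] topctr [-717.4 -259.5  -51.2] n 12
blue [354 247  64  29 978] [390.  255.9] med [495.1 166.4  18. ] zmax [74.2 76.7] topctr [585.2 177.1  74.3] n 134
```

{"api": "carry_out", "payload": {"motion": [[0.65,-0.4,-0.8,20,0],[0.68,-0.4,-0.8,45,0],[0.7,-0.4,-0.8,70,0],[0.72,-0.4,-0.8,83,0],[0.76,-0.4,-0.8,88,0],[0.78,-0.4,-0.8,88,0],[0.78,-0.4,-0.8,88,0]]}}

```text
time: 3.18
tool_pos: [571.2, -23.3, 86.2]
tcp_rot: [-3.141, 0.002, 3.071]
contact_force: [0.4, 0.5, -0.1]
grip_width: 19.9
```

```bash
python3 - <<'E'
from h import *
import go
go.go(570.3,-22.9,78)
for n in ['wrist','scene']:
  c=cap(n,n+'2')
cv2.imwrite('pics/s2z.png',cv2.resize(c['color'][100:300,180:380,::-1],None,fx=3,fy=3,interpolation=cv2.INTER_CUBIC))
E
```

```text
t 3.17 tcp [571.19 -23.29  86.23] rpy [-1.7994e+02  9.0000e-02  1.7594e+02] F [ 0.41  0.48 -0.07] M [0.01 0.03 0.01] w 19.86
shift [0.93 0.34 8.23] axes x [-0.997  0.071 -0.002] y [ 0.071  0.997 -0.001]
```

View pics/s2z.png

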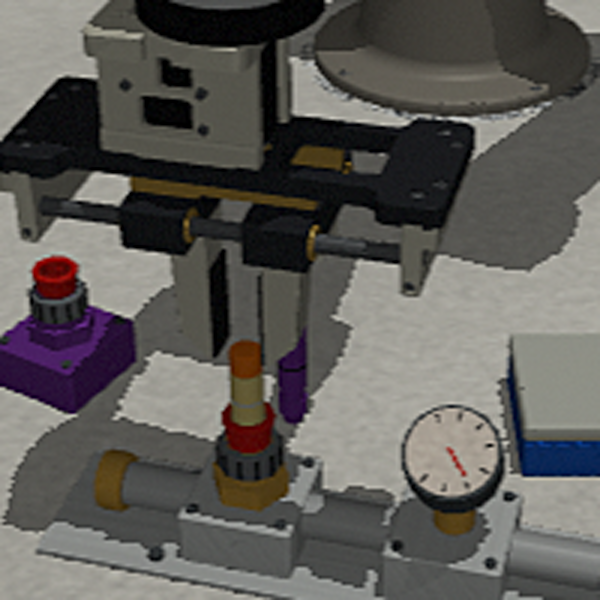

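View pics/wrist2.png

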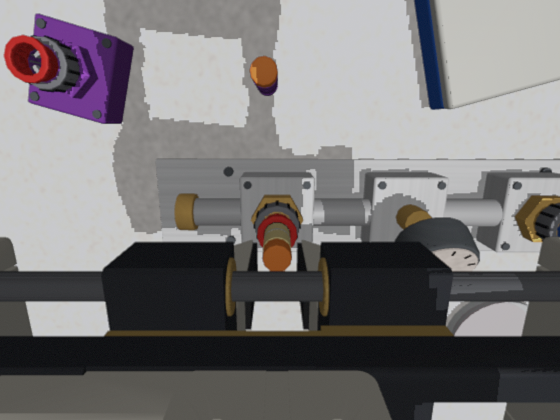

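```bash
python3 - <<'E'
from h import *
o=bot.get_obs();p=o['tool_pos']
for f,q in [('scene2',p),('wrist2',p),('scene1',[570,-22.2,173]),('wrist1',[570,-22.2,173])]:
    c=dict(np.load(f'pics/{f}.npz'));T=c['camera_from_world'];v=c['K']@(T[:3,:3]@np.array(q)+T[:3,3]);print(f,v[:2]/v[2],v[2])
c=dict(np.load('pics/scene2.npz'));P=cloud(c)
for u,v in [(246,200),(246,212),(270,200),(258,190),(262,219)]: print((u,v),P[v,u].round())
c=dict(np.load('pics/wrist2.npz'));P=cloud(c)
for u,v in [(277,255),(247,280),(308,280),(278,240)]: print((u,v),P[v,u].round())
print(c['camera_from_world'])
E
```

```text
scene2 [261.03353239 233.06175189] 743.2510892200091
wrist2 [276.05531842 238.79325428] 198.3612338602027
scene1 [259.62144674 179.73422329] 692.7711442370844
wrist1 [276.03314806 239.13949612] 198.3052112098818
(246, 200) [580. -40. 145.]
(246, 212) [579. -41. 125.]
(270, 200) [584.  -6. 152.]
(258, 190) [337. -88.   1.]
(262, 219) [577. -19. 115.]
(277, 255) [569. -23. 116.]
(247, 280) [541. -28. 197.]
(308, 280) [542. -13. 197.]
(278, 240) [564. -22. 109.]
[[ 7.05649400e-02  9.97505904e-01 -1.60038471e-03 -1.73761920e+01]
 [ 9.63988481e-01 -6.77812854e-02  2.57161246e-01 -5.56513274e+02]
 [ 2.56411385e-01 -1.96893203e-02 -9.66367183e-01  1.34661783e+02]
 [ 0.00000000e+00  0.00000000e+00  0.00000000e+00  1.00000000e+00]]
```

```bash
python3 - <<'E'
from h import *
for f,cols,rows in [('scene1',[240,243,247,272,280,287],range(150,172,2)),('scene2',[242,248,252,270,278],range(206,226,2))]:
    c=dict(np.load(f'pics/{f}.npz'));P=cloud(c)
    for u in cols: print(f,u,[(v,*P[v,u].round().astype(int).tolist()) for v in rows])
for f,(r0,r1,c0,c1) in {'scene1':(80,200,170,350),'wrist2':(200,420,100,450),'scene2':(120,250,170,350)}.items():
    c=dict(np.load(f'pics/{f}.npz'));cv2.imwrite(f'pics/{f}c.png',cv2.resize(np.clip(c['color'][r0:r1,c0:c1,::-1]*1.6,0,255).astype(np.uint8),None,fx=800/(c1-c0) if 600/(r1-r0)>800/(c1-c0) else 600/(r1-r0),fy=800/(c1-c0) if 600/(r1-r0)>800/(c1-c0) else 600/(r1-r0),interpolation=cv2.INTER_CUBIC))
E
```

```text
scene1 240 [(150, 578, -44, 219), (152, 578, -44, 216), (154, 580, -44, 214), (156, 579, -44, 211), (158, 580, -44, 209), (160, 579, -44, 205), (162, 239, -150, 0), (164, 249, -147, 1), (166, 255, -146, 0), (168, 259, -145, -2), (170, 270, -141, 0)]
scene1 243 [(150, 578, -40, 219), (152, 578, -40, 217), (154, 577, -40, 213), (156, 577, -40, 210), (158, 578, -40, 208), (160, 576, -41, 204), (162, 240, -143, 1), (164, 248, -141, 1), (166, 256, -139, 1), (168, 262, -137, 0), (170, 271, -135, 1)]
scene1 247 [(150, 566, -38, 213), (152, 565, -39, 210), (154, 566, -39, 207), (156, 566, -39, 204), (158, 219, -141, -1), (160, 230, -138, 0), (162, 235, -136, -1), (164, 248, -133, 2), (166, 256, -131, 2), (168, 263, -129, 1), (170, 267, -128, 0)]
scene1 272 [(150, 581, -2, 224), (152, 579, -3, 221), (154, 580, -2, 218), (156, 580, -3, 215), (158, 578, -3, 211), (160, 579, -3, 209), (162, 580, -3, 207), (164, 580, -3, 204), (166, 243, -82, 0), (168, 250, -81, -1), (170, 258, -79, -1)]
scene1 280 [(150, 583, 9, 227), (152, 583, 8, 224), (154, 583, 8, 221), (156, 582, 8, 218), (158, 582, 8, 215)
[... 767 characters left out ...]
 436, -82, 0), (224, 440, -81, -1)]
scene2 252 [(206, 579, -32, 136), (208, 579, -32, 133), (210, 580, -32, 130), (212, 580, -32, 127), (214, 578, -33, 122), (216, 579, -33, 120), (218, 580, -32, 117), (220, 428, -77, -1), (222, 436, -75, 1), (224, 443, -73, 2)]
scene2 270 [(206, 584, -6, 143), (208, 585, -6, 141), (210, 582, -7, 135), (212, 583, -6, 133), (214, 584, -6, 130), (216, 583, -7, 126), (218, 582, -7, 122), (220, 583, -7, 120), (222, 429, -45, 0), (224, 433, -44, -1)]
scene2 278 [(206, 585, 5, 145), (208, 585, 5, 142), (210, 584, 5, 138), (212, 582, 4, 133), (214, 584, 5, 132), (216, 481, -19, 53), (218, 481, -19, 49), (220, 480, -19, 44), (222, 479, -19, 40), (224, 481, -19, 37)]
```

View pics/scene2c.png

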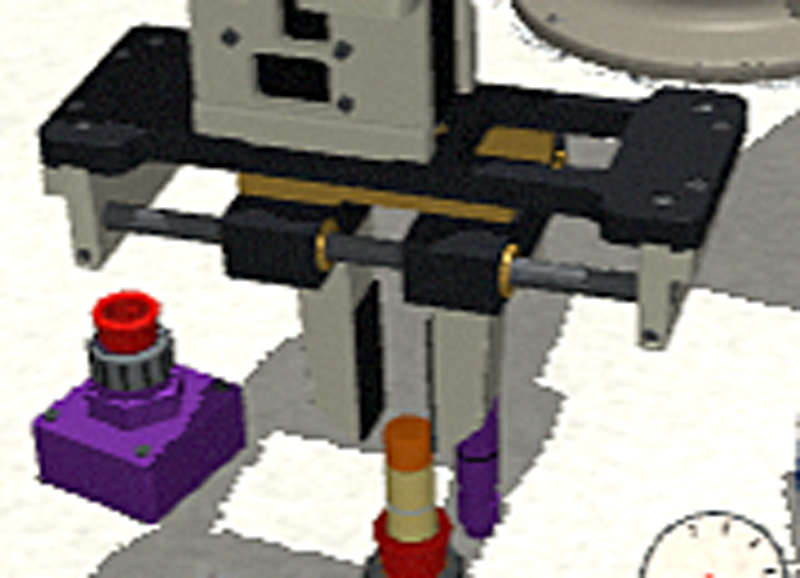

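View pics/wrist2c.png

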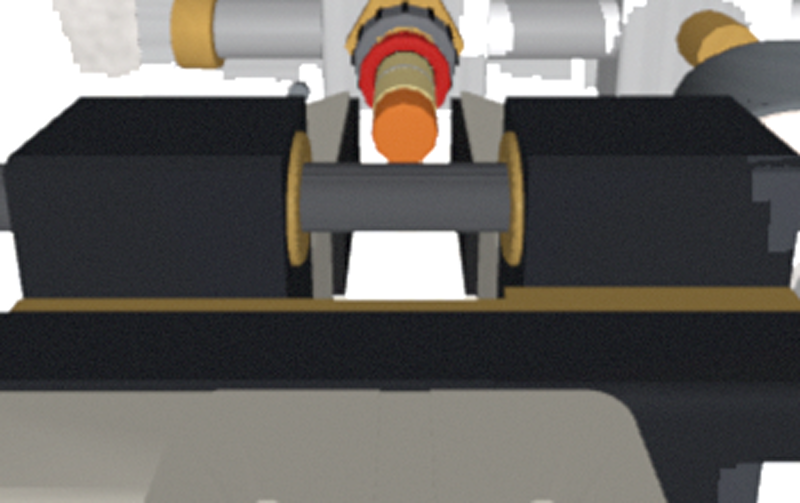

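```bash
python3 - <<'E'
from h import *
c=dict(np.load('pics/scene2.npz'));P=cloud(c)
for u in [225,232,272,280,325,190]: print(u,[(v,*P[v,u].round().astype(int).tolist()) for v in range(160,200,3)])
c=dict(np.load('pics/wrist2.npz'));P=cloud(c)
for u in [240,247,250,308,304]: print(u,[(v,*P[v,u].round().astype(int).tolist()) for v in range(236,330,6)])
E
```

```text
225 [(160, 588, -61, 208), (163, 588, -61, 204), (166, 597, -58, 206), (169, 604, -57, 205), (172, 604, -57, 201), (175, 603, -58, 196), (178, 604, -58, 192), (181, 604, -58, 188), (184, 328, -155, 1), (187, 334, -153, -1), (190, 348, -149, 1), (193, 355, -147, 0), (196, 364, -144, -1), (199, 374, -141, -1)]
232 [(160, 591, -51, 211), (163, 591, -51, 207), (166, 594, -50, 205), (169, 603, -48, 206), (172, 603, -48, 201), (175, 603, -48, 197), (178, 605, -48, 194), (181, 604, -49, 189), (184, 322, -143, -1), (187, 333, -140, 0), (190, 344, -136, 1), (193, 355, -134, 1), (196, 364, -131, 1), (199, 374, -128, 1)]
272 [(160, 599, 2, 221), (163, 596, 1, 215), (166, 593, 0, 209), (169, 591, 0, 204), (172, 599, 2, 205), (175, 605, 3, 204), (178, 608, 3, 202), (181, 609, 4, 198), (184, 608, 3, 193), (187, 609, 3, 189), (190, 583, -3, 167), (193, 583, -3, 163), (196, 582, -3, 158), (199, 582, -3, 153)]
280 [(160, 596, 11, 220), (163, 597, 11, 217), (166, 594, 10, 211), (169, 595, 11, 207), (172, 598, 11, 205), (175, 605, 13, 205), (178, 609, 13, 203), (181, 609, 13, 199), (184, 608, 13, 194),
[... 1774 characters left out ...]
08 [(236, 590, 0, 33), (242, 562, -6, 119), (248, 562, -7, 127), (254, 561, -8, 135), (260, 562, -8, 141), (266, 562, -9, 148), (272, 541, -12, 195), (278, 542, -13, 196), (284, 543, -13, 198), (290, 544, -13, 199), (296, 546, -13, 199), (302, 570, -11, 161), (308, 572, -11, 162), (314, 575, -11, 161), (320, 578, -11, 161), (326, 581, -11, 161)]
304 [(236, 589, -3, 34), (242, 562, -8, 119), (248, 562, -9, 128), (254, 562, -10, 134), (260, 563, -10, 138), (266, 563, -11, 145), (272, 541, -13, 195), (278, 542, -14, 197), (284, 544, -14, 197), (290, 544, -14, 199), (296, 546, -14, 198), (302, 571, -12, 160), (308, 572, -12, 162), (314, 575, -12, 161), (320, 577, -13, 162), (326, 580, -13, 162)]
```

The reported TCP and the pictures disagree. Both cameras put the real fingertips at z≈117 when the reported z is 86, and the gripper body is shifted up by the same ~31 mm. I'll rely on the images and on touch, so ring contact should come at a reported z of about 47. I'm descending in steps to check this.

{"api": "carry_out", "payload": {"motion": [[0.78,0.5,0.6,4,0],[0.78,0.5,0.6,10,0],[0.78,0.5,0.6,16,0],[0.78,0.5,0.6,20,0],[0.78,0.5,0.6,20,0]]}}

```text
time: 3.9
tool_pos: [570.3, -22.6, 65.5]
tcp_rot: [-3.141, 0.0, 3.071]
contact_force: [1.0, 0.5, 0.4]
grip_width: 20.1
```

```bash
python3 - <<'E'
from h import *
import go
print(bot.tcp_to_grasp)
go.go(570.5,-22.7,47)
w=cap('wrist','wrist3');c=cap('scene','scene3')
P=cloud(c)
for u in [248,252,270,274]: print(u,[(v,*P[v,u].round().astype(int).tolist()) for v in range(220,242,2)])
a=cv2.resize(c['color'][180:280,200:325,::-1],None,fx=4,fy=4,interpolation=cv2.INTER_CUBIC);cv2.imwrite('pics/s3z.png',np.clip(a*1.5,0,255))
E
```

```text
18.8
t 3.9 tcp [570.32 -22.65  65.52] rpy [-1.7994e+02  2.0000e-02  1.7593e+02] F [0.96 0.47 0.4 ] M [ 0.07 -0.02  0.  ] w 20.1
shift [-0.18 -0.02 18.52] axes x [-0.997  0.071 -0.   ] y [ 0.071  0.997 -0.001]
248 [(220, 578, -39, 112), (222, 578, -39, 108), (224, 579, -39, 105), (226, 579, -39, 102), (228, 579, -39, 98), (230, 457, -76, -1), (232, 464, -74, 0), (234, 468, -74, -1), (236, 473, -72, -1), (238, 481, -70, 1), (240, 484, -69, 0)]
252 [(220, 578, -33, 112), (222, 578, -33, 109), (224, 578, -34, 105), (226, 579, -33, 103), (228, 578, -34, 99), (230, 579, -34, 96), (232, 463, -68, 1), (234, 466, -67, -2), (236, 474, -65, 1), (238, 476, -65, -2), (240, 485, -62, 1)]
270 [(220, 584, -7, 120), (222, 580, -8, 114), (224, 582, -7, 112), (226, 579, -8, 107), (228, 583, -7, 106), (230, 582, -8, 102), (232, 582, -8, 98), (234, 462, -37, 0), (236, 564, -12, 77), (238, 570, -11, 78), (240, 574, -10, 78)]
274 [(220, 582, -2, 120), (222, 583, -1, 117), (224, 583, -2, 113), (226, 583, -2, 110), (228, 582, -2, 106), (230, 582, -2, 103), (232, 476, -27, 16), (234, 479, -27, 14), (236, 479, -27, 10), (238, 478, -27, 5), (240, 477, -27, 0)][ WARN:0@3.082] global loadsave.cpp:1063 imwrite_ Unsupported depth image for selected encoder is fallbacked to CV_8U.
```

View pics/s3z.png

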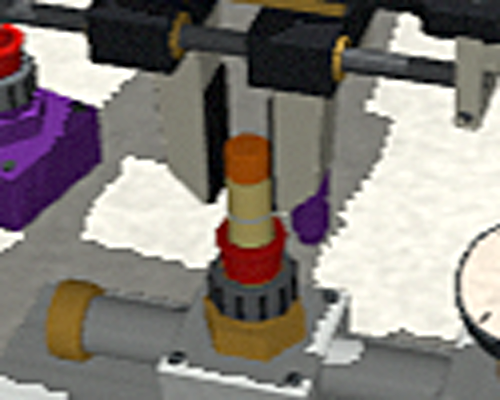

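View pics/wrist3.png

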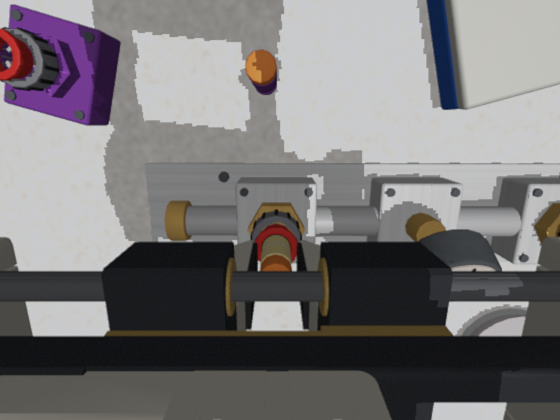

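Fingertips are at z≈96 (offset ≈30.5) and straddle the tube centrally: gap at columns 253–298, cap at 276. Continuing down to feel for the ring.

{"api": "carry_out", "payload": {"motion": [[0.78,0,0,5,0],[0.78,0,0,10,0],[0.78,0,0,14,0],[0.78,0,0,14.5,0],[0.78,0,0,14.5,0]]}}

```text
time: 4.62
tool_pos: [570.7, -22.7, 51.6]
tcp_rot: [-3.141, 0.001, 3.071]
contact_force: [-0.3, -0.2, -0.2]
grip_width: 19.4
```

{"api": "carry_out", "payload": {"motion": [[0.78,0,0,0.7,0],[0.78,0,0,1.5,0],[0.78,0,0,1.5,0]]}}

```text
time: 5.0
tool_pos: [570.7, -22.7, 50.0]
tcp_rot: [-3.141, 0.001, 3.071]
contact_force: [-0.0, -0.1, -1.1]
grip_width: 20.2
```

{"api": "carry_out", "payload": {"motion": [[0.78,0,0,0.7,0],[0.78,0,0,1.2,0],[0.78,0,0,1.2,0]]}}

```text
time: 5.38
tool_pos: [570.8, -22.7, 49.0]
tcp_rot: [-3.14, 0.002, 3.071]
contact_force: [-0.6, 0.3, 1.0]
grip_width: 20.2
```

{"api": "carry_out", "payload": {"motion": [[0.78,0,0,0.7,0],[0.78,0,0,1.2,0],[0.78,0,0,1.2,0]]}}

```text
time: 5.75
tool_pos: [570.8, -22.7, 47.8]
tcp_rot: [-3.141, 0.002, 3.071]
contact_force: [0.0, 0.3, 2.7]
grip_width: 19.9
```

{"api": "carry_out", "payload": {"motion": [[0.78,0,0,0.5,0],[0.78,0,0,1,0],[0.78,0,0,1,0]]}}

```text
time: 6.12
tool_pos: [570.8, -22.7, 46.8]
tcp_rot: [-3.14, 0.002, 3.071]
contact_force: [-1.4, 0.6, 4.4]
grip_width: 20.0
```

{"api": "carry_out", "payload": {"motion": [[0.78,0,0,0.5,0],[0.78,0,0,1,0],[0.78,0,0,1,0]]}}

```text
time: 6.5
tool_pos: [570.8, -22.7, 45.9]
tcp_rot: [-3.14, 0.002, 3.071]
contact_force: [-1.4, 0.2, 4.8]
grip_width: 20.3
```

{"api": "carry_out", "payload": {"motion": [[0.78,0,0,0.4,0],[0.78,0,0,0.8,0],[0.78,0,0,0.8,0]]}}

```text
time: 6.88
tool_pos: [570.8, -22.8, 45.2]
tcp_rot: [-3.14, 0.002, 3.071]
contact_force: [-2.1, -0.4, 5.8]
grip_width: 20.0
```

{"api": "carry_out", "payload": {"motion": [[0.78,0,0,0.4,0],[0.78,0,0,0.8,0],[0.78,0,0,0.8,0]]}}

```text
time: 7.25
tool_pos: [570.9, -22.8, 45.1]
tcp_rot: [-3.14, 0.002, 3.071]
contact_force: [-3.3, 1.3, 10.5]
grip_width: 20.0
```

Ring is on its stop at reported z 45.1 with 10.5 N. Closing on the tube while holding it there.

{"api": "carry_out", "payload": {"motion": [[0.8,0,0,1,0],[0.85,0,0,1,0],[1,0,0,1,0],[1,0,0,1,0],[1,0,0,1,0],[1,0,0,1,0]]}}

```text
time: 8.0
tool_pos: [571.9, -22.9, 45.1]
tcp_rot: [-3.14, 0.005, 3.071]
contact_force: [-1.5, 0.1, 10.1]
grip_width: 15.2
```

```bash
python3 go.py 570.5 -22.7 45
```

```text
t 8.0 tcp [571.93 -22.92  45.15] rpy [-179.92    0.27  175.93] F [-1.47  0.12 10.07] M [0.07 0.2  0.  ] w 15.19
shift [1.45 0.11 0.14] axes x [-0.997  0.071 -0.005] y [ 0.071  0.997 -0.001]
```

{"api": "carry_out", "payload": {"motion": [[1,0,0,-45,0],[1,0,0,-85,0],[1,0,0,-88,0],[1,0,0,-88,0]]}}

```text
time: 8.5
tool_pos: [571.1, -22.7, 132.3]
tcp_rot: [-3.14, 0.004, 3.071]
contact_force: [0.4, -0.2, -1.3]
grip_width: 15.3
```

```bash
python3 - <<'E'
from h import *
import go
go.go(585.5,176,130)
w=cap('wrist','wrist4');c=cap('scene','scene4');t=cap('top','top4')
E
```

```text
t 8.5 tcp [571.06 -22.66 132.25] rpy [-179.93    0.21  175.94] F [ 0.38 -0.16 -1.3 ] M [-0.01 -0.01 -0.02] w 15.3
shift [ -0.32 199.19   2.  ] axes x [-0.997  0.071 -0.004] y [ 0.071  0.997 -0.001]
```

View pics/scene4.png

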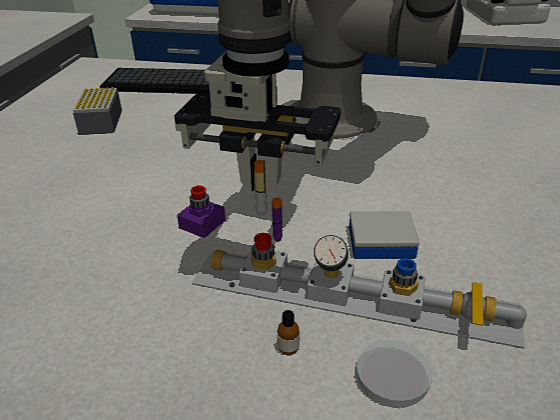

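View pics/wrist4.png

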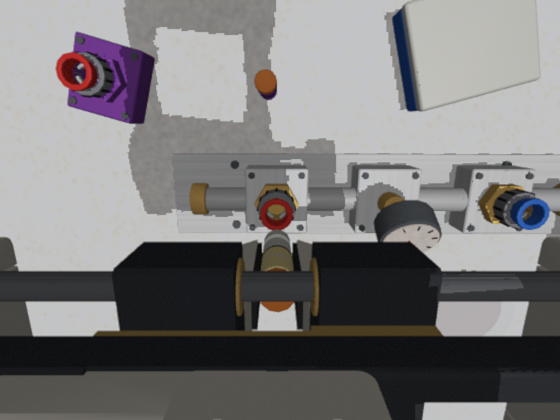

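The tube is out: wrist view shows the open red ring at (276,213) and the tube held at (278,265). The blue ring is at (528,212). Now fitting the ring centres.

```bash
cat > ring.py <<'E'
from h import *
def rings(f,zr=78,zb=74.5):
    c=dict(np.load(f'pics/{f}.npz'));hsv=cv2.cvtColor(c['color'],cv2.COLOR_RGB2HSV);H,S,V=[hsv[...,i].astype(int) for i in range(3)];P=cloud(c)
    for k,m,z0,xr in [('red',((H<6)|(H>174))&(S>120),zr,(-60,20)),('blue',(H>100)&(H<125)&(S>120),zb,(140,215))]:
        m=m&(P[...,2]>60)&(P[...,2]<85)&(P[...,1]>xr[0])&(P[...,1]<xr[1])&(P[...,0]>540)&(P[...,0]<620)
        p=P[m]
        if len(p)<10: print(f,k,'none');continue
        zt=np.percentile(p[:,2],90)
        m2=m&(P[...,2]>zt-3)
        cs,_=cv2.findContours(m.astype(np.uint8),cv2.RETR_EXTERNAL,cv2.CHAIN_APPROX_NONE)
        q=P[m2][:,:2];
        (cx,cy),r=cv2.minEnclosingCircle(q.astype(np.float32))
        # algebraic circle fit of outer hull
        h=cv2.convexHull(q.astype(np.float32))[:,0];A=np.c_[2*h,np.ones(len(h))];s=np.linalg.lstsq(A,(h**2).sum(1),rcond=None)[0]
        print(f,k,'n',m2.sum(),'ztop',zt.round(1),'minenc',round(cx,1),round(cy,1),round(r,1),'fit',s[:2].round(1),np.sqrt(s[2]+s[0]**2+s[1]**2).round(1))
if __name__=='__main__':
    import sys
    for f in sys.argv[1:]: rings(f)
E
python3 ring.py wrist4 top4 scene4 wrist1
```

```text
wrist4 red n 430 ztop 78.6 minenc 571.1 -23.0 12.7 fit [571. -23.] 12.4
wrist4 blue n 505 ztop 74.9 minenc 585.7 176.0 13.4 fit [585.8 175.7] 12.7
top4 red none
top4 blue n 61 ztop 75.1 minenc 584.9 174.0 12.7 fit [584.6 174.1] 12.0
scene4 red n 113 ztop 78.0 minenc 571.6 -20.9 13.1 fit [571.7 -21.3] 12.3
scene4 blue n 137 ztop 74.9 minenc 585.5 176.2 13.8 fit [585.6 177.8] 12.7
wrist1 red n 224 ztop 78.8 minenc 570.8 -23.0 12.6 fit [571. -23.] 12.3
wrist1 blue n 381 ztop 74.8 minenc 585.8 175.8 13.0 fit [585.6 175.7] 12.5
```

{"api": "carry_out", "payload": {"motion": [[1,0,20,0,0],[1,0,55,0,0],[1,0,100,0,0],[1,0,145,0,0],[1,-0.3,180,0,0],[1,-0.5,196,0,0],[1,-0.5,198.9,0,0],[1,-0.5,198.9,0,0],[1,-0.5,198.9,0,0]]}}

```text
time: 9.78
tool_pos: [585.3, 174.5, 131.2]
tcp_rot: [-3.14, 0.002, 3.069]
contact_force: [0.3, 0.3, -0.2]
grip_width: 15.4
```

```bash
python3 - <<'E'
from h import *
import go
go.go(585.7,175.8,130)
w=cap('wrist','wrist5');c=cap('scene','scene5')
P=cloud(c)
import ring; ring.rings('wrist5');ring.rings('scene5')
a=cv2.resize(w['color'][150:350,180:380,::-1],None,fx=3,fy=3,interpolation=cv2.INTER_CUBIC);cv2.imwrite('pics/w5z.png',np.clip(a*1.3,0,255).astype(np.uint8))
a=cv2.resize(c['color'][130:310,340:500,::-1],None,fx=3.3,fy=3.3,interpolation=cv2.INTER_CUBIC);cv2.imwrite('pics/s5z.png',np.clip(a*1.3,0,255).astype(np.uint8))
E
```

```text
t 9.78 tcp [585.31 174.55 131.22] rpy [-1.7992e+02  9.0000e-02  1.7585e+02] F [ 0.31  0.25 -0.24] M [ 0.03 -0.03 -0.03] w 15.42
shift [-0.3   1.28  1.22] axes x [-0.997  0.072 -0.002] y [ 0.072  0.997 -0.001]
wrist5 red n 533 ztop 78.5 minenc 571.0 -22.4 13.0 fit [571.2 -22.2] 12.5
wrist5 blue n 421 ztop 75.1 minenc 585.6 176.3 12.8 fit [585.5 176.3] 12.3
scene5 red n 119 ztop 78.2 minenc 571.1 -20.1 13.6 fit [571.4 -21.1] 12.6
scene5 blue n 131 ztop 74.9 minenc 586.4 177.0 13.8 fit [586.1 177.3] 12.6
```

View pics/w5z.png

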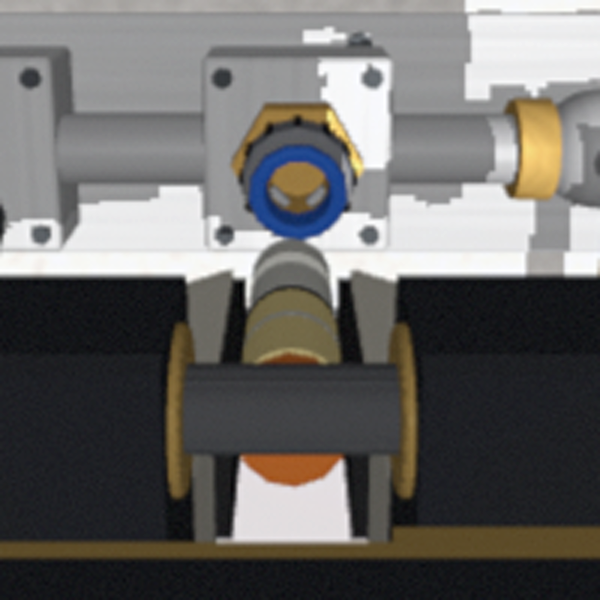

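View pics/s5z.png

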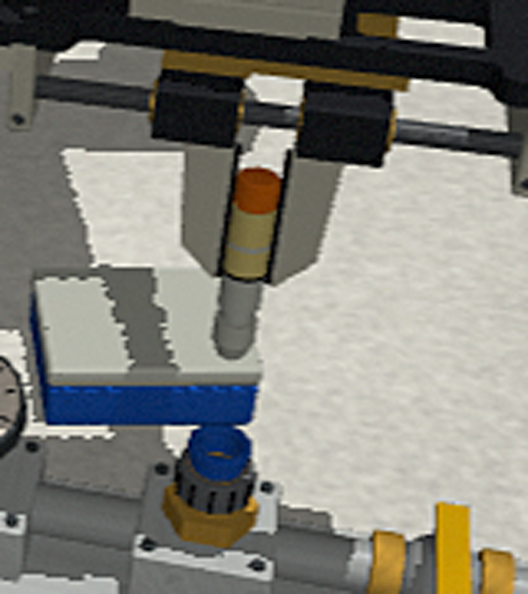

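{"api": "carry_out", "payload": {"motion": [[1,-0.6,1.7,3,0],[1,-0.6,1.7,15,0],[1,-0.6,1.7,30,0],[1,-0.6,1.7,40,0],[1,-0.6,1.7,43,0],[1,-0.6,1.7,43,0]]}}

```text
time: 10.62
tool_pos: [586.2, 176.4, 88.2]
tcp_rot: [-3.14, 0.002, 3.069]
contact_force: [-0.5, -1.0, -1.3]
grip_width: 15.5
```

```bash
python3 - <<'E'
from h import *
import go
go.go(585.9,176.2,78)
w=cap('wrist','wrist6');c=cap('scene','scene6')
a=cv2.resize(w['color'][150:350,180:380,::-1],None,fx=3,fy=3,interpolation=cv2.INTER_CUBIC);cv2.imwrite('pics/w6z.png',np.clip(a*1.3,0,255).astype(np.uint8))
a=cv2.resize(c['color'][180:310,340:500,::-1],None,fx=4,fy=4,interpolation=cv2.INTER_CUBIC);cv2.imwrite('pics/s6z.png',np.clip(a*1.3,0,255).astype(np.uint8))
E
```

```text
t 10.62 tcp [586.18 176.37  88.15] rpy [-1.7993e+02  9.0000e-02  1.7585e+02] F [-0.49 -0.98 -1.28] M [ 0.01  0.03 -0.02] w 15.45
shift [ 0.28 -0.18 10.15] axes x [-0.997  0.072 -0.002] y [ 0.072  0.997 -0.001]
```

View pics/w6z.png

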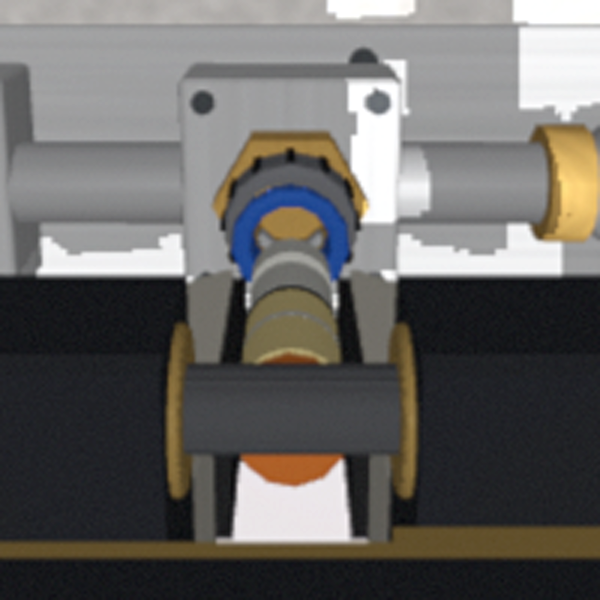

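View pics/s6z.png

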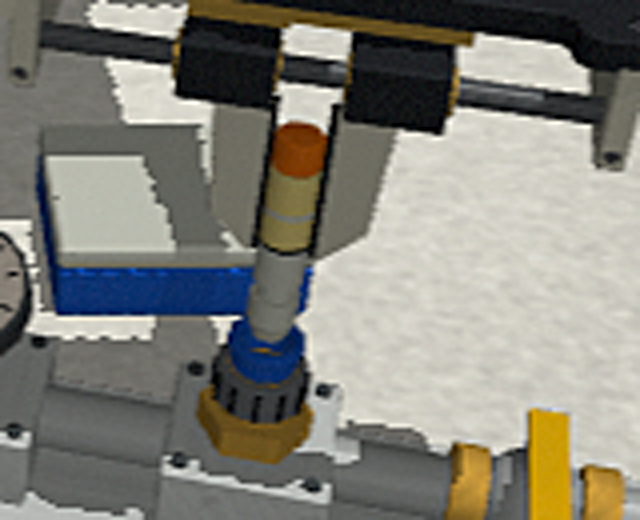

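The foot is a few mm above the blue ring and centred on it in both views. Entering gently.

{"api": "carry_out", "payload": {"motion": [[1,0.2,-0.2,4,0],[1,0.2,-0.2,8,0],[1,0.2,-0.2,12,0],[1,0.2,-0.2,14,0],[1,0.2,-0.2,14,0]]}}

```text
time: 11.35
tool_pos: [584.9, 176.3, 73.9]
tcp_rot: [-3.14, -0.001, 3.069]
contact_force: [-5.5, 1.0, 2.1]
grip_width: 15.6
```

{"api": "carry_out", "payload": {"motion": [[1,0,0,1,0],[1,0,0,2,0],[1,0,0,3,0],[1,0,0,3,0]]}}

```text
time: 11.85
tool_pos: [584.7, 176.2, 70.6]
tcp_rot: [-3.14, -0.001, 3.069]
contact_force: [-3.5, 0.4, -0.9]
grip_width: 15.4
```

{"api": "carry_out", "payload": {"motion": [[1,0.3,0,1,0],[1,0.3,0,2,0],[1,0.3,0,3,0],[1,0.3,0,3,0]]}}

```text
time: 12.35
tool_pos: [584.5, 176.3, 67.6]
tcp_rot: [-3.14, -0.001, 3.069]
contact_force: [-3.4, 1.5, -0.6]
grip_width: 15.4
```

{"api": "carry_out", "payload": {"motion": [[1,0.2,0,1,0],[1,0.2,0,2,0],[1,0.2,0,2.5,0],[1,0.2,0,2.5,0]]}}

```text
time: 12.85
tool_pos: [584.4, 176.3, 65.2]
tcp_rot: [-3.14, -0.001, 3.069]
contact_force: [-4.1, 0.5, 1.9]
grip_width: 15.4
```

Foot is inside the hole at the teeth. Regripping about 10 mm higher so the fingertips will stay clear of the blue ring when the tube is home.

{"api": "carry_out", "payload": {"motion": [[0.76,0.6,0,0,0],[0.74,0.6,0,0,0],[0.74,0.6,0,0,0],[0.74,0.6,0,-4,0],[0.74,0.6,0,-9,0],[0.74,0.6,0,-10,0],[0.74,0.6,0,-10,0]]}}

```text
time: 13.72
tool_pos: [584.0, 176.4, 75.4]
tcp_rot: [-3.14, -0.0, 3.069]
contact_force: [-0.8, -0.4, -0.5]
grip_width: 23.9
```

```bash
python3 - <<'E'
from h import *
import go
go.go(585.9,176.2,78)
w=cap('wrist','wrist7');c=cap('scene','scene7')
a=cv2.resize(w['color'][150:350,180:380,::-1],None,fx=3,fy=3,interpolation=cv2.INTER_CUBIC);cv2.imwrite('pics/w7z.png',np.clip(a*1.3,0,255).astype(np.uint8))
a=cv2.resize(c['color'][180:310,340:500,::-1],None,fx=4,fy=4,interpolation=cv2.INTER_CUBIC);cv2.imwrite('pics/s7z.png',np.clip(a*1.3,0,255).astype(np.uint8))
E
```

```text
t 13.72 tcp [583.96 176.36  75.39] rpy [-1.7992e+02 -1.0000e-02  1.7586e+02] F [-0.81 -0.4  -0.5 ] M [ 0.02 -0.02 -0.02] w 23.9
shift [-1.95 -0.02 -2.62] axes x [-0.997  0.072  0.   ] y [ 0.072  0.997 -0.001]
```

View pics/w7z.png

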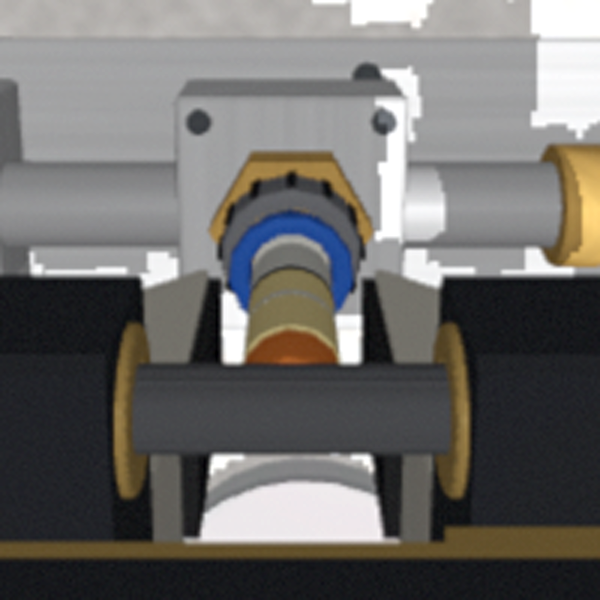

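View pics/s7z.png

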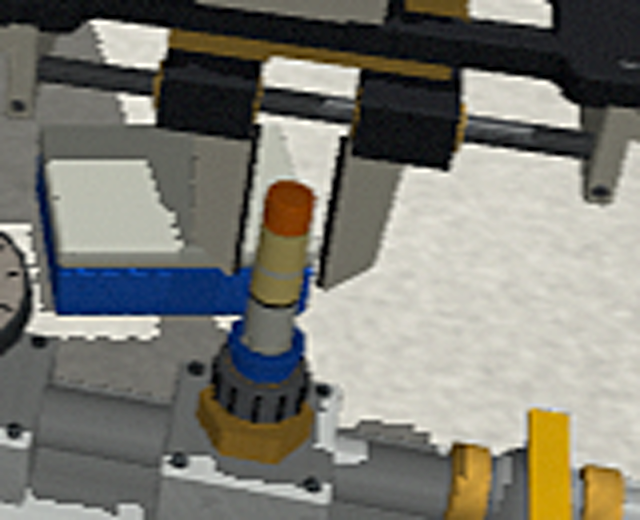

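The tube stands upright in the blue port, centred between the fingers. Closing and pushing in.

{"api": "carry_out", "payload": {"motion": [[0.78,-1.2,0,0,0],[0.82,-1.2,0,0,0],[1,-1.2,0,0,0],[1,-1.2,0,0,0],[1,-1.2,0,0,0]]}}

```text
time: 14.45
tool_pos: [584.9, 176.2, 75.1]
tcp_rot: [-3.14, -0.001, 3.069]
contact_force: [0.4, -0.6, -0.0]
grip_width: 15.3
```

{"api": "carry_out", "payload": {"motion": [[1,0,0,1,0],[1,0,0,2,0],[1,0,0,3,0],[1,0,0,3,0]]}}

```text
time: 14.95
tool_pos: [585.1, 176.3, 72.3]
tcp_rot: [-3.14, -0.0, 3.069]
contact_force: [0.3, 0.2, 3.3]
grip_width: 15.1
```

{"api": "carry_out", "payload": {"motion": [[1,0,0,1,0],[1,0,0,2,0],[1,0,0,3,0],[1,0,0,3,0]]}}

```text
time: 15.45
tool_pos: [584.9, 176.3, 68.7]
tcp_rot: [-3.14, -0.001, 3.069]
contact_force: [0.3, 0.2, -0.4]
grip_width: 15.5
```

{"api": "carry_out", "payload": {"motion": [[1,0,0,1,0],[1,0,0,2,0],[1,0,0,3,0],[1,0,0,3,0]]}}

```text
time: 15.95
tool_pos: [584.9, 176.2, 65.5]
tcp_rot: [-3.14, -0.001, 3.069]
contact_force: [1.2, 0.7, 0.6]
grip_width: 15.2
```

{"api": "carry_out", "payload": {"motion": [[1,0,0,1,0],[1,0,0,2,0],[1,0,0,3,0],[1,0,0,3,0]]}}

```text
time: 16.45
tool_pos: [585.0, 176.2, 62.4]
tcp_rot: [-3.14, -0.001, 3.069]
contact_force: [0.8, -0.1, 0.3]
grip_width: 14.9
```

{"api": "carry_out", "payload": {"motion": [[1,0,0,1,0],[1,0,0,2,0],[1,0,0,3,0],[1,0,0,3,0]]}}

```text
time: 16.95
tool_pos: [584.8, 176.2, 59.1]
tcp_rot: [-3.14, -0.001, 3.069]
contact_force: [1.3, 0.5, -1.1]
grip_width: 15.4
```

```bash
python3 - <<'E'
from h import *
import go
go.go(585.9,176.2,55)
w=cap('wrist','wrist8');c=cap('scene','scene8')
hsv=cv2.cvtColor(c['color'],cv2.COLOR_RGB2HSV);H,S,V=[hsv[...,i].astype(int) for i in range(3)];P=cloud(c)
m=(H>7)&(H<17)&(S>150)&(P[...,2]>85)&(P[...,1]>140);print('cap zmax',np.percentile(P[m][:,2],[50,95,100]))
import ring;ring.rings('scene8');ring.rings('wrist8')
a=cv2.resize(c['color'][180:310,340:500,::-1],None,fx=4,fy=4,interpolation=cv2.INTER_CUBIC);cv2.imwrite('pics/s8z.png',np.clip(a*1.3,0,255).astype(np.uint8))
E
```

```text
t 16.95 tcp [584.84 176.25  59.08] rpy [-1.7992e+02 -8.0000e-02  1.7585e+02] F [ 1.3   0.48 -1.09] M [ 0.03 -0.24 -0.06] w 15.41
shift [-1.06  0.03  4.08] axes x [-0.997  0.072  0.001] y [ 0.072  0.997 -0.001]
cap zmax [115.32247559 187.73701113 262.55532606]
scene8 red n 118 ztop 78.2 minenc 570.3 -20.3 13.8 fit [570.9 -21.5] 12.7
scene8 blue n 89 ztop 72.5 minenc 586.8 177.3 12.8 fit [587.  177.5] 12.0
wrist8 red none
wrist8 blue n 328 ztop 72.5 minenc 580.3 176.9 11.1 fit [582.8 176.6] 10.5
```

View pics/s8z.png

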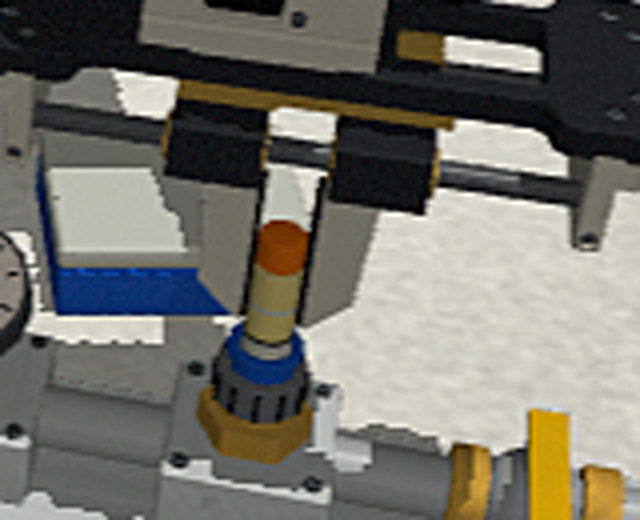

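Ring is dragged down ~2.4 mm, and the tube is about 4 mm short of home. Continuing.

{"api": "carry_out", "payload": {"motion": [[1,0,0,0.7,0],[1,0,0,1.4,0],[1,0,0,2,0],[1,0,0,2,0]]}}

```text
time: 17.55
tool_pos: [585.0, 176.2, 57.9]
tcp_rot: [-3.14, -0.001, 3.069]
contact_force: [-0.4, 0.0, 5.8]
grip_width: 15.2
```

{"api": "carry_out", "payload": {"motion": [[1,0,0,0.7,0],[1,0,0,1.4,0],[1,0,0,2,0],[1,0,0,2,0]]}}

```text
time: 18.05
tool_pos: [585.5, 176.3, 57.9]
tcp_rot: [-3.141, 0.001, 3.069]
contact_force: [-2.4, -0.3, 13.1]
grip_width: 15.2
```

{"api": "carry_out", "payload": {"motion": [[1,0,0,1.5,0],[1,0,0,2.5,0],[1,0,0,3,0],[1,0,0,3,0]]}}

```text
time: 18.55
tool_pos: [586.0, 176.3, 57.8]
tcp_rot: [-3.141, 0.004, 3.07]
contact_force: [-4.5, -1.3, 17.5]
grip_width: 15.3
```

```bash
python3 - <<'E'
from h import *
import go
go.go(585.9,176.2,55)
w=cap('wrist','wrist9');c=cap('scene','scene9')
import ring;ring.rings('scene9');ring.rings('wrist9')
a=cv2.resize(c['color'][180:310,340:500,::-1],None,fx=4,fy=4,interpolation=cv2.INTER_CUBIC);cv2.imwrite('pics/s9z.png',np.clip(a*1.3,0,255).astype(np.uint8))
E
```

```text
t 18.55 tcp [586.03 176.34  57.8 ] rpy [-179.96    0.21  175.87] F [-4.52 -1.32 17.47] M [-0.31  1.04  0.09] w 15.34
shift [ 0.13 -0.14  2.8 ] axes x [-0.997  0.072 -0.004] y [ 0.072  0.997 -0.001]
scene9 red n 116 ztop 78.2 minenc 571.0 -21.3 13.6 fit [571.  -21.3] 12.8
scene9 blue n 83 ztop 74.9 minenc 587.3 177.5 12.3 fit [587.  177.4] 12.0
wrist9 red none
wrist9 blue n 334 ztop 74.9 minenc 579.6 177.1 10.9 fit [582.7 176.7] 10.2
```

View pics/s9z.png

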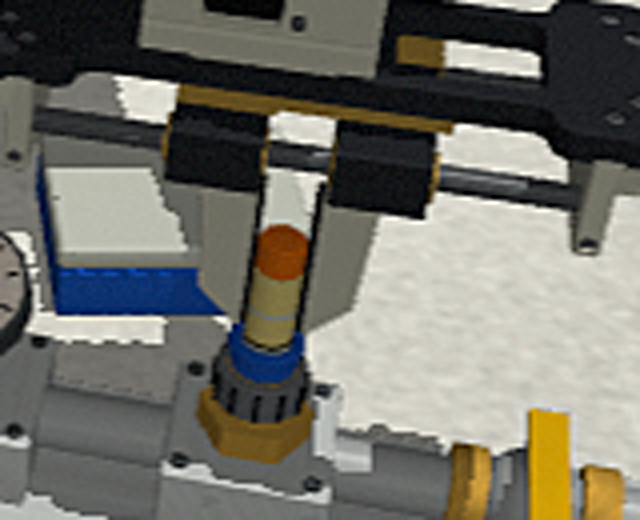

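The ring has popped back up to z 74.9, the same height as at the start, and the mark is at the ring, so the tube looks home and locked. A light tug will check it before release.

{"api": "carry_out", "payload": {"motion": [[1,0,0,-0.5,0],[1,0,0,-1,0],[1,0,0,-1.5,0],[1,0,0,-1.5,0]]}}

```text
time: 19.15
tool_pos: [585.5, 176.3, 58.4]
tcp_rot: [-3.14, 0.002, 3.07]
contact_force: [-0.1, -0.2, -5.1]
grip_width: 14.8
```

{"api": "carry_out", "payload": {"motion": [[1,0,0,0,0],[0.8,0,0,0,0],[0.72,0,0,0,0],[0.7,0,0,0,0],[0.7,0,0,-3,0],[0.7,0,0,-15,0],[0.7,0,0,-40,0],[0.65,0,0,-80,0],[0.65,0,0,-100,0],[0.65,0,0,-100,0]]}}

```text
time: 20.4
tool_pos: [586.5, 176.6, 161.0]
tcp_rot: [3.142, 0.007, 3.07]
contact_force: [-0.1, -0.4, 0.1]
grip_width: 32.1
```

```bash
sed 's/\[.top0.,.scene0.\]/["wrist10","top10","scene10"]/; /^c=dict/,$d' m.py > m2.py; python3 - <<'E'
from h import *
import go
go.go(585.9,176.2,55)
w=cap('wrist','wrist10');c=cap('scene','scene10');cap('top','top10')
import ring
for f in ['scene10','wrist10','top10']: ring.rings(f)
E
python3 m2.py | grep -E "^(orange|wrist|scene|top)"
```

```text
t 20.4 tcp [586.47 176.63 161.  ] rpy [180.     0.38 175.88] F [-0.08 -0.4   0.1 ] M [ 0.05  0.   -0.05] w 32.11
shift [  1.25  -0.48 105.99] axes x [-0.997  0.072 -0.007] y [0.072 0.997 0.   ]
scene10 red n 116 ztop 78.2 minenc 570.4 -22.0 13.5 fit [570.9 -21.5] 12.5
scene10 blue n 83 ztop 75.0 minenc 587.4 177.1 12.5 fit [587.1 177.3] 12.0
wrist10 red n 416 ztop 78.5 minenc 571.4 -22.3 12.8 fit [571.3 -22.2] 12.5
wrist10 blue n 242 ztop 75.1 minenc 585.7 176.5 12.8 fit [585.7 176.4] 12.4
top10 red n 55 ztop 79.2 minenc 570.5 -25.0 12.3 fit [570.4 -24.9] 11.8
top10 blue none
wrist10 326.89776733689473
orange [  0  74  28  21 449] [12.8 84. ] med [475.2 -20.1  77.9] zmax [79.6 80.4] topctr [474.9 -22.6  77.9] n 336
orange [267 204  19  22 336] [275.9 214.3] med [583.8 176.7 115.3] zmax [116.4 117.4] topctr [585.  176.7 114.9] n 309
top10 540.5247226828992
orange [293 258   8   9  52] [296.8 262. ] med [473.6 -26.2  77.8] zmax [79.9 81.2] topctr [473.5 -25.3  78.7] n 44
scene10 531.5417140586793
orange [272 198   9  11  86] [276.2 202.7] med [478.9 -21.8  76.4] zmax [79.5 80.8] topctr [475.7 -22.4  78.3] n 48
orange [404 236  12  14 132] [410.  242.7] med [589.8 177.3 114.1] zmax [116.3 117. ] topctr [585.7 177.2 114.6] n 84
orange [280 323  18  14 165] [288.6 329.9] med [699.6  41.4  41.3] zmax [44.4 45.4] topctr [695.9  39.7  42.9] n 107
```

View pics/scene10.png

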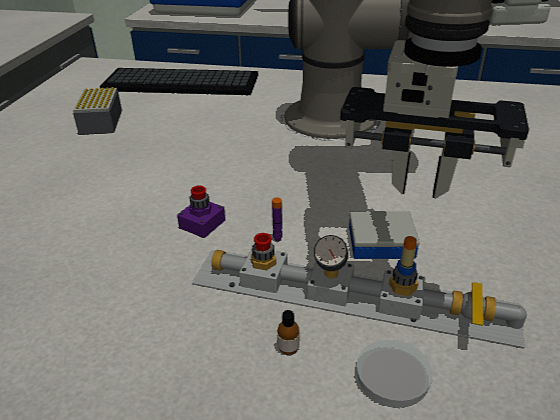

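View pics/wrist10.png

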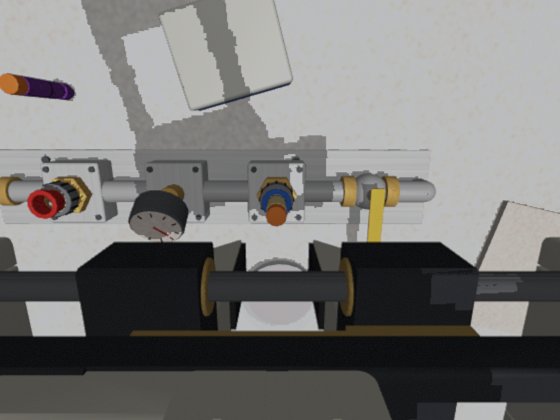

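The cap top reads z 115–116, the same as when it was home in the red outlet. The blue ring is up at 75, the red outlet is empty, the bystanders are unmoved in the images, and the gripper is clear. Handing in.

```bash
python3 -c "
from plant import bot
print(bot.close_job())"
```

```text
the job is handed in; nothing more can be done
None
```

The tube is out of the red outlet and locked home in the blue one. I handed the job in at about 20.5 s, with the gripper open and clear.

**Removal:** I felt for the red ring and pressed it about 4 mm onto its stop. The press force was about 10 N, against the 30 N limit. I closed on the tube with the ring held down, then drew it up in one fast stroke so the ring could not rise in time to catch. I could only read the force at the end of that stroke, so I have no peak pull value.

**Insertion:** I set the foot in the blue hole and regripped about 10 mm higher so the fingertips stayed clear of the ring. I then pushed the tube home with at most about 17.5 N read, against the 60 N limit.

**Last checks:**
- **Ring:** the blue ring dipped about 2.4 mm, then popped back to its starting height of z ≈ 75.
- **Tug:** a light pull of about 5 N was held, with about 0.6 mm of give.
- **Height:** after release the cap top is at z ≈ 115–116, the same as when it was home in the red outlet.
- **Bystanders:** the slide box, bottle, dish and purple look-alikes appear unmoved in the images; I did not measure them.

**What disagreed:**
- **TCP height:** the reported TCP height was about 30 mm below the fingertips seen by the scene and wrist cameras. I worked from the images and from contact.
- **Camera offset:** the top and scene cameras differed from the wrist camera by about 1–2 mm in y, so I used the wrist camera.
- **Side load:** entering the blue hole gave a side force of about 5 N, which went away after the regrip.

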